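Press-test one push lock among three samples

ROBOT

A 6-joint arm with a two-finger parallel gripper is mounted at the origin on a cart in front of the work surface, level with it; the furniture and walls round the work are solid. World frame = base frame: x ahead of the robot, y to its left, z up, the work surface at z = 0. Lengths are in m, angles in rad, forces in N, time in s.
With the tool pointing down it reaches from about 0.35 to 0.775 m from the base axis. Payload 5.5 kg.
Tool frame: the origin (TCP) lies at the very end of the fingers, on their centre line; the grasp point (between the pads) lies 19 mm behind it; z points along the fingers, y is the line along which they close (so a half turn about z gives the same grasp; the last joint's range is limited). The gripper opens to 85 mm and grips with 20 to 120 N. Pads are 22 mm wide; open, the fingers measure 114 mm over their backs; the gripper's body (76 mm by 85 mm) begins 54 mm behind the grasp point. The pads swing forward as they close: fully open they stand 13 mm farther back than shut.
Start: joints at [-1.321, 0.313, 0.046, 1.304, 0, 1.431], TCP at [0.219, -0.532, 0.231] pointing down, gripper open.
Joint ranges: [-2.76, 2.76], [-0.86, 1.69], [-1.03, 1.26], [-2.2, 2.34], [-1.47, 1.5], [-3.14, 3.14]. Speed limits (rad/s): [2.57, 2.57, 3.14, 3.14, 3.14, 3.14].

INTERFACE

Orientations are given as a unit quaternion [w, x, y, z].
In Python, from workcell import env, cams, ticket, spotter gives the robot as it stands.
- The arm moves only by the tool jog_arm, never from a script. Its argument "increments" is a list that holds one entry, the list of rows, each a list of 7 numbers: the shift along the tool's x, y, z in units of 0.25 m (1.0 is 0.25 m), then the turn, a rotation vector about the tool's x, y, z in units of 180 degrees (1.0 is 180 degrees), then the closure in counts, from 0 (fully open) to 255 (shut). A call has 1 to 20 rows; each row shifts and turns the commanded pose from where the row before left it, along the tool's axes as they then stand; what a row does not reach is not made up. A row lasts 1/10 s, in which the tool goes at most 50 mm and 8.59 degrees, less where a joint would pass 70% of its speed; a pose out of reach is approached as far as the arm can. A call with a number of a shift or a turn outside -1 to 1 is refused whole. A call with a gripper value outside its range is refused whole. The fingers move at their own pace and stop on an object; "force" is the grip in N (left out, the last holds). Time passes only in rows, so rows that do not move let the fingers close. It gives the time, the measured TCP pose, the force, the opening and the grip force at its end, in the units of the state.
- env.get_state(): the state, without advancing time (a new reading comes with each control period).
- cams.read_camera(name): name is "scene" or "top" or "wrist"; returns a dict with "pixels" (384x512x3 uint8, red, green, blue), "fx", "fy", "cx", "cy" (pixels), "k1" (the pictures are not rectified: a ray, as slopes to the right and down, at radius r is drawn at 1 + k1 r^2 times it, then the intrinsics apply), "xyz" and "attitude" of the camera in the world; the wrist camera has in their place "mount" (4x4, takes a point from camera to tool coordinates, whose origin is the TCP and whose axes are the flange's). Camera axes: x right, y down, z forward; pixel columns grow to the right and rows downward; lengths in m; the calibration is good to about 2 mm. A picture is of the moment at which its call begins: read the wrist's pose just before it. There is no depth.
- ticket.hand_in(): hands the job in; it is judged then, once.
Trained networks look in the newest picture that a camera, given by its name, has taken for a name from the list of things; names that differ only in an ending like _2 or _b are one class to them, and where a whole thing is asked for, a point or a joint stands for the part that bears it (a point fixed in the world has none). Each returns a list of dicts, best first, with "conf" (0 to 1); they miss things now and then, are a little off and sometimes report something else, mostly with a low value. They report only what shows in the picture. A call takes as long as a camera call.
- spotter.find_in(target, camera): "uv" ([column, row] in pixels, amid what is visible of it).
- spotter.cut_out(target, camera): "region" (384x512 bool, what is visible of it) and "uv" ([column, row] in pixels, amid what is visible of it).
- spotter.landmark_of(target, camera): "uv" ([column, row] in pixels: a listed point, or the origin of a listed thing).
The state is a dict: "clock": time; "joint_pos": joint angles; "qvel": joint speeds; "tau": joint torques, N m; "tcp_pos": TCP position; "orientation": TCP orientation; "wrist_force": force on the tool from outside, world axes, zero at the start; "ft_torque": the same for the moment, N m; "finger_gap": finger opening in m; "grip_force": force on a finger pad.
Only numpy, scipy, OpenCV 4.12 (cv2) and the standard library are available. Lean on these libraries where they do the work, as an engineer would, in place of code of your own. Each camera call takes 0.05 s, during which the arm holds its last target. There are 200 camera calls.

TASK

Test the spring of the push lock with the long narrow head: with closed fingertips on the middle of the head, press its plunger gently down until it is fully home, keep it there for a moment, then let it spring back out and withdraw. Leave its block standing where it is, and do not touch the other two locks or disturb the things around them.

Things in the scene. Friction and masses are not known exactly. Their poses are not given: they have to be found in the camera images.
- oblong_lock: Lock sample on the dark mat (top at z = 4 mm): loose wooden block 64 x 64 mm, 34 mm high, about 0.6 kg, with a black plate 58 x 58 x 3 mm on top, from which a steel push-lock plunger stands up: a long narrow head with round ends, 18 mm (along the block's x) by 52 mm (along its y). Only the heads of the three samples differ. Origin: centre of the underside, z up.
- oblong_head (a point): Centre of the flat top of the oblong plunger head; 53 mm above the mat (16 mm above the black plate) when fully out; it moves with the plunger.
- oblong_plunger (a joint): How far the oblong plunger is pressed down: 0 = fully out, 0.010 m = fully home (head then still 6 mm above the plate). A spring pushes it out: about 1 N to start it, about 5 N fully home, where it meets a hard stop.
- round_lock: Lock sample on the dark mat (top at z = 4 mm): loose wooden block 64 x 64 mm, 34 mm high, about 0.6 kg, with a black plate 58 x 58 x 3 mm on top, from which a steel push-lock plunger stands up: a round head 40 mm across. Only the heads of the three samples differ. Origin: centre of the underside, z up.
- round_head (a point): Centre of the flat top of the round plunger head; 53 mm above the mat (16 mm above the black plate) when fully out; it moves with the plunger.
- round_plunger (a joint): How far the round plunger is pressed down: 0 = fully out, 0.010 m = fully home (head then still 6 mm above the plate). A spring pushes it out: about 1 N to start it, about 5 N fully home, where it meets a hard stop.
- square_lock: Lock sample on the dark mat (top at z = 4 mm): loose wooden block 64 x 64 mm, 34 mm high, about 0.6 kg, with a black plate 58 x 58 x 3 mm on top, from which a steel push-lock plunger stands up: a square head 36 mm by 36 mm. Only the heads of the three samples differ. Origin: centre of the underside, z up.
- square_head (a point): Centre of the flat top of the square plunger head; 53 mm above the mat (16 mm above the black plate) when fully out; it moves with the plunger.
- square_plunger (a joint): How far the square plunger is pressed down: 0 = fully out, 0.010 m = fully home (head then still 6 mm above the plate). A spring pushes it out: about 1 N to start it, about 5 N fully home, where it meets a hard stop.
- cyl_brass: Brass lock cylinder standing on the mat among the blocks, 33 mm across, 31 mm high, loose. Origin: centre of the underside.
- cyl_white: White lock cylinder standing on the mat among the blocks, 33 mm across, 31 mm high, loose. Origin: centre of the underside.
- padlock: Brass padlock lying flat to the right of the mat, 42 x 67 x 17 mm, loose. Origin: centre of the underside.
- tape: Roll of brown tape lying flat at the back, right of the mat, 91 mm across, 24 mm high, loose. Origin: centre of the underside.
- screwdriver: Red screwdriver lying beside the mat, on its right, 169 mm long, 25 mm high, loose. Origin: centre of the underside.
- hex_set: Green hex key set lying far to the right, 90 x 28 x 20 mm, loose. Origin: centre of the underside.

How it is judged:
By the outcome, as a careful person would: the job done as asked, in the order asked, and still so for the second after the job is handed in, with the robot touching nothing.
It also fails if it takes over 32 s, if anything falls off the work surface, if the arm or the gripper's body presses on something with over 40 N, if the wrist force passes 120 N, or if a joint passes its speed limit or range.

## Working session

There is one attempt and no reset: what is moved stays moved. The work goes in short steps, Python scripts to look and compute and a tool call to move; the robot and the scene stay as the last step left them, time stands still between calls to the robot, and variables do not carry over. Pictures are saved under pics/ and viewed, at most 10 in all, crops included, and the job is handed in when it is done.

Besides the shell and the picture viewer there is one more tool, called after "Request:" by a JSON object that holds its "api" and its "payload". jog_arm: Moves the arm, as the interface text tells. Shifts and turns lie within -1 to 1; 1 stands for 0.25 m of shift or 180 degrees of turn. Its arguments: {"type":"object","properties":{"increments":{"type":"array"},"force":{"type":"number"}},"required":["increments"]}

```bash
mkdir -p pics
cat > h.py <<'E'
import numpy as np, cv2
from scipy.spatial.transform import Rotation as R
def rot(q): return R.from_quat([q[1],q[2],q[3],q[0]]).as_matrix()
def pose(c,s=None):
    if 'mount' in c:
        T=np.eye(4);T[:3,:3]=rot(s['orientation']);T[:3,3]=s['tcp_pos'];M=T@np.array(c['mount']);return M[:3,:3],M[:3,3]
    a=np.array(c['attitude']);return (a if a.shape==(3,3) else rot(a)),np.array(c['xyz'])
def ray(c,uv,z,s=None):
    d=np.array([(uv[0]-c['cx'])/c['fx'],(uv[1]-c['cy'])/c['fy']]);u=d.copy()
    for _ in range(20): u=d/(1+c['k1']*(u@u))
    Rm,t=pose(c,s);v=Rm@[u[0],u[1],1];return t+v*(z-t[2])/v[2]
def save(n,p): cv2.imwrite(n,p[:,:,::-1])
E
python3 - <<'E'
from h import *
from workcell import env,cams,spotter
s=env.get_state();print(s)
for n in('top','scene'):
    c=cams.read_camera(n);save(f'pics/{n}1.png',c['pixels']);print(n,c['xyz'],c['attitude'],c['fx'],c['k1'])
    for t,z in(('oblong_head',.057),('round_head',.057),('square_head',.057),('cyl_brass',.004),('cyl_white',.004)):
        for r in spotter.landmark_of(t,n)[:2]: print(t,r['uv'],r['conf'],ray(c,r['uv'],z).round(4))
E
```

```text
{'clock': 0.0, 'joint_pos': array([-1.32062718e+00,  3.14002894e-01,  4.49763049e-02,  1.30358118e+00,
       -1.92459647e-06,  1.43120556e+00]), 'qvel': array([ 0.00072602,  0.00184607,  0.00054385, -0.00041734, -0.00087159,
       -0.0002505 ]), 'tau': array([ 2.60449415e-04, -4.80623603e+01,  2.98534852e+01,  1.93628110e-02,
        2.23368971e-05,  3.84017170e-06]), 'tcp_pos': array([ 0.21835006, -0.53138372,  0.23040635]), 'orientation': array([-9.04285282e-04,  9.81070521e-01,  1.93648683e-01, -5.10119791e-05]), 'wrist_force': array([ 0.33819819,  0.011673  , -0.02136463]), 'ft_torque': array([-0.01860268, -0.00085675, -0.01597295]), 'grip_force': 0.0, 'finger_gap': 0.08514934445565385}
top [0.37501903 0.07582591 1.09289876] [ 0.0160142  -0.70379956  0.70503275 -0.08566532] 402.0899122654163 0.04850162856535545
oblong_head [106.7, 224.8] 0.48 [0.4345 0.3348 0.057 ]
round_head [222.3, 191.1] 0.65 [0.5202 0.0496 0.057 ]
square_head [162.6, 198.8] 0.58 [0.4997 0.2009 0.057 ]
cyl_white [170.7, 234.4] 0.61 [0.4113 0.1841 0.004 ]
scene [-0.03166909  0.58044247  1.02689715] [ 0.12371927 -0.35231091  0.86996396 -0.32207651] 463.0824290747922 -0.024230434999276712
oblong_head [177.0, 304.1] 0.73 [0.4362 0.3438 0.057 ]
oblong_head [357.6, 169.0] 0.56 [ 0.3929 -0.296   0.057 ]
round_head [240.1, 210.4] 0.55 [0.5275 0.05   0.057 ]
square_head [203.6, 250.2] 0.69 [0.5025 0.2028 0.057 ]
cyl_brass [236.1, 204.2] 0.66 [0.5822 0.0131 0.004 ]
cyl_white [237.1, 279.8] 0.55 [0.4056 0.1828 0.004 ]
```

View pics/top1.png

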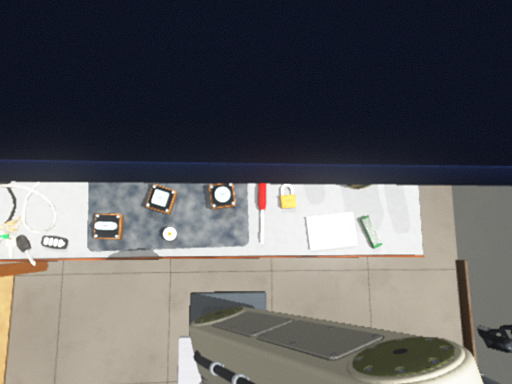

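View pics/scene1.png

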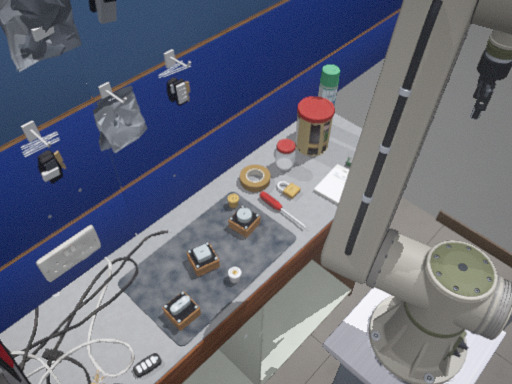

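The top view shows the oblong lock at about (107, 225), with the square lock at (161, 198), the round lock at (222, 195) and the white cylinder at (169, 234). In the scene view it is at (180, 307), nearest the camera. The two views agree within 1 cm at about (0.435, 0.34). Tall things stand at the back, so I'll travel close in at the present height.

Request:
{"api": "jog_arm", "payload": {"increments": [[[0.134,-0.134,0,0,0,0,255],[0.134,-0.134,0,0,0,0,255],[0.134,-0.134,0,0,0,0,255],[0.134,-0.134,0,0,0,0,255],[0.134,-0.134,0,0,0,0,255],[0.134,-0.134,0,0,0,0,255],[0.134,-0.134,0,0,0,0,255],[0.134,-0.134,0,0,0,0,255],[0.134,-0.134,0,0,0,0,255],[0.134,-0.134,0,0,0,0,255],[0.134,-0.134,0,0,0,0,255],[0,0,0,0,0,0,255]]], "force": 20}}

```text
clock: 1.8
tcp_pos: [0.4206, -0.0461, 0.2316]
orientation: [-0.0, 0.98, 0.198, 0.001]
wrist_force: [-0.3, -1.0, -0.9]
finger_gap: -0.0
grip_force: 0.0
```

Request:
{"api": "jog_arm", "payload": {"increments": [[[0,0,0,0,0,-0.047,255],[0,0,0,0,0,-0.047,255],[0,0,0,0,0,-0.047,255],[0,0,0,0,0,-0.047,255],[0,0,0,0,0,-0.047,255],[0,0,0,0,0,-0.047,255],[0,0,0,0,0,-0.047,255],[0,0,0,0,0,-0.047,255],[0,0,0,0,0,-0.047,255],[0,0,0,0,0,-0.047,255],[0,0,0,0,0,-0.047,255],[0,0,0,0,0,-0.047,255],[0,0,0,0,0,-0.047,255],[0,0,0,0,0,-0.047,255],[0,0,0,0,0,-0.047,255],[0,0,0,0,0,-0.047,255],[0,0,0,0,0,-0.047,255],[0,0,0,0,0,-0.047,255],[0,0,0,0,0,-0.032,255],[0,0,0,0,0,0,255]]]}}

```text
clock: 3.8
tcp_pos: [0.4192, -0.0516, 0.2314]
orientation: [0.0, -0.003, 1.0, -0.0]
wrist_force: [-0.4, 0.1, 0.7]
finger_gap: 0.0
grip_force: 0.0
```

Request:
{"api": "jog_arm", "payload": {"increments": [[[-0.008,0.19,0,0,0,0,255],[-0.008,0.19,0,0,0,0,255],[-0.008,0.19,0,0,0,0,255],[-0.008,0.19,0,0,0,0,255],[-0.008,0.19,0,0,0,0,255],[-0.008,0.19,0,0,0,0,255],[-0.008,0.19,0,0,0,0,255],[-0.008,0.19,0,0,0,0,255],[0,0.04,0,0,0,0,255],[0,0,0,0,0,0,255]]]}}

```text
clock: 4.8
tcp_pos: [0.4326, 0.3401, 0.2307]
orientation: [-0.0, -0.004, 1.0, -0.0]
wrist_force: [0.2, -0.7, 0.2]
finger_gap: 0.0002
grip_force: 0.0
```

```bash
cat > look.py <<'E'
from h import *
from workcell import env,cams,spotter
import sys
s=env.get_state();c=cams.read_camera('wrist');save(f'pics/{sys.argv[1]}.png',c['pixels'])
print(s['tcp_pos'].round(4),s['joint_pos'].round(2),s['wrist_force'].round(2),np.round(c['mount'],3).tolist())
for r in spotter.landmark_of('oblong_head','wrist')[:2]: print('lm',r['uv'],r['conf'],ray(c,r['uv'],.057,s).round(4))
for r in spotter.landmark_of('oblong_lock','wrist')[:2]: print('lock',r['uv'],r['conf'],ray(c,r['uv'],.004,s).round(4))
# bright steel head outline projected to z=.057
r=spotter.cut_out('oblong_lock','wrist')
if r:
    g=cv2.cvtColor(c['pixels'],cv2.COLOR_RGB2HSV);m=(r[0]['region']&(g[...,2]>130)&(g[...,1]<60)).astype(np.uint8)
    n,l,st,ce=cv2.connectedComponentsWithStats(m)
    if n>1:
        i=1+st[1:,4].argmax();k,_=cv2.findContours((l==i).astype(np.uint8),0,1)
        P=np.array([ray(c,p[0],.057,s)[:2] for p in max(k,key=len)])
        (x,y),wh,a=cv2.minAreaRect((P*1000).astype(np.float32));print('head rect mm',x,y,wh,a)
E
python3 look.py w1
```

```text
[0.4326 0.3401 0.2307] [ 0.52  0.27 -0.02  1.29 -0.    0.51] [ 0.23 -0.73  0.15] [[-0.0, -0.946, -0.325, 0.084], [1.0, 0.0, -0.001, 0.001], [0.001, -0.325, 0.946, -0.143], [0.0, 0.0, 0.0, 1.0]]
lm [256.1, 174.8] 0.88 [0.4354 0.3396 0.057 ]
lock [255.4, 161.3] 0.81 [0.4315 0.3384 0.004 ]
lock [44.9, 265.4] 0.17 [0.5963 0.0154 0.004 ]
head rect mm 432.70703125 340.04132080078125 (51.76537322998047, 18.893169403076172) 88.19652557373047
```

View pics/w1.png

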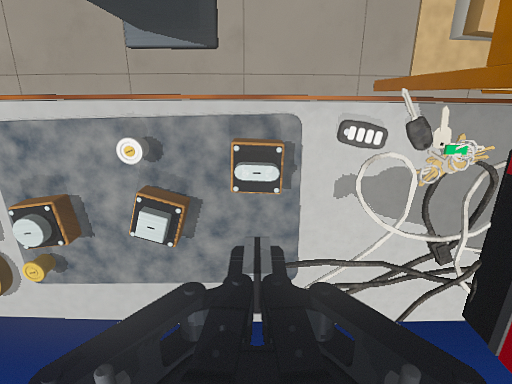

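The wrist view shows the long head at (257, 172). Its outline measures 52 x 19 mm at head height, which matches the given size. It lies almost exactly under the TCP, at about (0.434, 0.340). I'll go down close and check again.

Request:
{"api": "jog_arm", "payload": {"increments": [[[-0.004,0,0.1,0,0,0,255],[0,0,0.1,0,0,0,255],[0,0,0.1,0,0,0,255],[0,0,0.1,0,0,0,255],[0,0,0.1,0,0,0,255],[0,0,0.06,0,0,0,255],[0,0,0.03,0,0,0,255],[0,0,0,0,0,0,255],[0,0,0,0,0,0,255]]]}}

```text
clock: 5.9
tcp_pos: [0.4345, 0.3387, 0.0847]
orientation: [0.001, -0.003, 1.0, 0.0]
wrist_force: [-0.7, -0.1, -0.1]
finger_gap: -0.0001
grip_force: 0.0
```

```bash
python3 look.py w2
```

```text
[0.4345 0.3387 0.0847] [ 0.52  0.35 -0.27  0.95 -0.    0.51] [-0.7  -0.13 -0.08] [[-0.0, -0.946, -0.325, 0.084], [1.0, 0.0, -0.001, 0.001], [0.001, -0.325, 0.946, -0.143], [0.0, 0.0, 0.0, 1.0]]
lm [259.8, 227.4] 0.67 [0.4332 0.3413 0.057 ]
lock [256.2, 198.1] 0.77 [0.432  0.3387 0.004 ]
head rect mm 432.7835388183594 340.2224426269531 (50.84220504760742, 22.92011833190918) 79.51667022705078
```

View pics/w2.png

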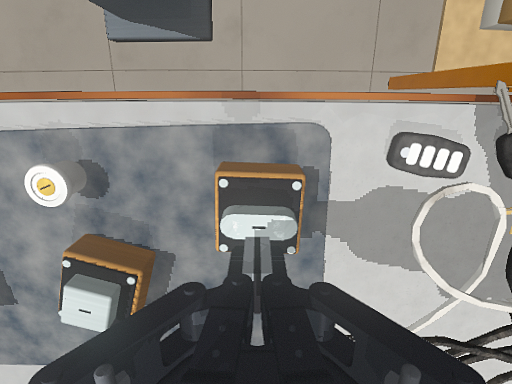

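The head is at (258, 225) with the closed fingertips right above its middle. I'll approach and start pressing slowly.

Request:
{"api": "jog_arm", "payload": {"increments": [[[0.003,0.004,0.03,0,0,0,255],[0,0,0.03,0,0,0,255],[0,0,0.02,0,0,0,255],[0,0,0.008,0,0,0,255],[0,0,0.008,0,0,0,255],[0,0,0.006,0,0,0,255],[0,0,0.006,0,0,0,255],[0,0,0.004,0,0,0,255],[0,0,0.004,0,0,0,255],[0,0,0,0,0,0,255],[0,0,0,0,0,0,255]]]}}

```text
clock: 7.2
tcp_pos: [0.4331, 0.3401, 0.0549]
orientation: [0.0, -0.003, 1.0, 0.0]
wrist_force: [0.1, 0.5, 1.3]
finger_gap: -0.0001
grip_force: 1.0
```

Request:
{"api": "jog_arm", "payload": {"increments": [[[0,0,0.003,0,0,0,255],[0,0,0.003,0,0,0,255],[0,0,0.003,0,0,0,255],[0,0,0.003,0,0,0,255],[0,0,0.003,0,0,0,255],[0,0,0.003,0,0,0,255],[0,0,0.003,0,0,0,255],[0,0,0.003,0,0,0,255],[0,0,0,0,0,0,255],[0,0,0,0,0,0,255]]]}}

```text
clock: 8.2
tcp_pos: [0.4331, 0.3401, 0.0488]
orientation: [0.0, -0.003, 1.0, -0.0]
wrist_force: [-0.2, -0.7, 4.5]
finger_gap: -0.0001
grip_force: 2.2
```

Request:
{"api": "jog_arm", "payload": {"increments": [[[0,0,0.002,0,0,0,255],[0,0,0.002,0,0,0,255],[0,0,0.002,0,0,0,255],[0,0,0.002,0,0,0,255],[0,0,0,0,0,0,255],[0,0,0,0,0,0,255]]]}}

```text
clock: 8.8
tcp_pos: [0.4332, 0.3401, 0.0473]
orientation: [0.0, -0.003, 1.0, 0.0]
wrist_force: [-1.9, -0.7, 7.8]
finger_gap: 0.0006
grip_force: 4.3
```

Request:
{"api": "jog_arm", "payload": {"increments": [[[0,0,0.001,0,0,0,255],[0,0,0.001,0,0,0,255],[0,0,0,0,0,0,255],[0,0,0,0,0,0,255]]]}}

```text
clock: 9.2
tcp_pos: [0.4332, 0.3401, 0.0472]
orientation: [0.0, -0.003, 1.0, 0.0]
wrist_force: [-2.0, -1.1, 12.1]
finger_gap: -0.0002
grip_force: 5.9
```

The force has risen to 12 N while the height stays the same, so the plunger is on its hard stop. I'll hold it there, then release slowly.

Request:
{"api": "jog_arm", "payload": {"increments": [[[0,0,0,0,0,0,255],[0,0,0,0,0,0,255],[0,0,0,0,0,0,255],[0,0,0,0,0,0,255],[0,0,0,0,0,0,255],[0,0,0,0,0,0,255],[0,0,0,0,0,0,255],[0,0,0,0,0,0,255],[0,0,0,0,0,0,255],[0,0,0,0,0,0,255]]]}}

```text
clock: 10.2
tcp_pos: [0.4332, 0.3402, 0.0473]
orientation: [0.0, -0.003, 1.0, 0.0]
wrist_force: [-3.0, -0.5, 11.7]
finger_gap: 0.0005
grip_force: 5.9
```

Request:
{"api": "jog_arm", "payload": {"increments": [[[0,0,-0.004,0,0,0,255],[0,0,-0.006,0,0,0,255],[0,0,-0.006,0,0,0,255],[0,0,-0.006,0,0,0,255],[0,0,-0.006,0,0,0,255],[0,0,-0.006,0,0,0,255],[0,0,-0.006,0,0,0,255],[0,0,-0.006,0,0,0,255],[0,0,-0.01,0,0,0,255],[0,0,-0.02,0,0,0,255],[0,0,-0.04,0,0,0,255],[0,0,-0.08,0,0,0,255],[0,0,-0.1,0,0,0,255],[0,0,-0.1,0,0,0,255],[0,0,-0.1,0,0,0,255],[0,0,-0.1,0,0,0,255],[0,0,-0.04,0,0,0,255],[0,0,0,0,0,0,255],[0,0,0,0,0,0,255]]]}}

```text
clock: 12.1
tcp_pos: [0.4327, 0.3399, 0.2045]
orientation: [-0.0, -0.003, 1.0, -0.0]
wrist_force: [0.1, 0.0, -0.4]
finger_gap: 0.0001
grip_force: 0.0
```

```bash
python3 look.py w3
```

```text
[0.4327 0.3399 0.2045] [ 0.52  0.27 -0.07  1.22 -0.    0.51] [ 0.07  0.01 -0.44] [[-0.0, -0.946, -0.325, 0.084], [1.0, 0.0, -0.001, 0.001], [0.001, -0.325, 0.946, -0.143], [0.0, 0.0, 0.0, 1.0]]
lm [256.2, 176.4] 0.82 [0.4301 0.3396 0.057 ]
lock [253.7, 166.1] 0.94 [0.4318 0.3363 0.004 ]
head rect mm 432.64898681640625 340.439208984375 (51.25666046142578, 19.826414108276367) 85.35348510742188
```

View pics/w3.png

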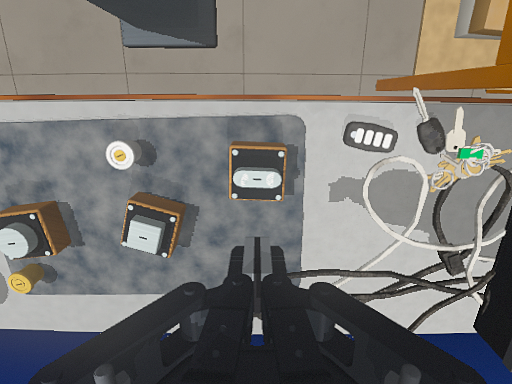

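The lock stands where it was, with its head at (257, 179) fully out at the same measured place and size. Nothing else has moved.

```bash
python3 -c "
from workcell import ticket
print(ticket.hand_in())"
```

```text
the job is handed in; nothing more can be done
None
```

The oblong plunger was pressed fully home at about 12 N, held there for just over a second, then let spring back out; the arm is clear, the block hasn't moved, the other locks were not touched, and the job is handed in.

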